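# Slide a blister pack carrier under the pack reader and start the reading

### The arm

A 6-joint arm with a two-finger parallel gripper is mounted at the origin on the work surface. World frame = base frame: x ahead of the robot, y to its left, z up, the work surface at z = 0. Lengths are in m, angles in degrees, forces in N, time in s.
With the tool pointing down it reaches from about 0.25 to 0.725 m from the base axis. Payload 9.7 kg.
Tool frame: the origin (TCP) lies where the fingers leave the gripper's body, on its centre line; the fingertips stand 73 mm ahead of it and the grasp point (between the pads) lies 54 mm ahead of it; z points along the fingers, y is the line along which they close (so a half turn about z gives the same grasp; the last joint's range is limited). The gripper opens to 85 mm and grips with 20 to 120 N. Pads are 22 mm wide; open, the fingers measure 114 mm over their backs; the gripper's body (76 mm by 85 mm) begins 54 mm behind the grasp point. The pads swing forward as they close: fully open they stand 13 mm farther back than shut.
Start: joints at [-69.5, 4.979, 10.078, 95.1, 0, 90], TCP at [0.193, -0.515, 0.304] pointing down, gripper open.
Joint ranges: [-179.16, 179.16], [-48.56, 103.87], [-65.8, 70.77], [-126.05, 130.52], [-82.76, 87.17], [-180, 180]. Speed limits (degrees/s): [127.2, 127.2, 147.25, 180, 180, 180].

### API

Orientations are given as [roll, pitch, yaw] about the fixed x, y, z axes, in that order (R = Rz(yaw) Ry(pitch) Rx(roll)).
In Python, from workcell import sensors, imaging, bot gives the robot as it stands.
- The arm moves only by the tool apply_moves, never from a script. Its argument "rows" is a list of rows, each a list of 3 entries, a list of its own where there are three numbers: the shift along the tool's x, y, z in units of 10 cm (1.0 is 10 cm), then the turn, a rotation vector about the tool's x, y, z in units of 30 degrees (1.0 is 30 degrees), then the opening, from 0 (shut) to 1 (fully open). A call has 1 to 20 rows; each row is the pose to reach, as a shift and turn from the pose commanded when the call began, along the tool's axes at that moment; what a row does not reach only later rows make up. A row lasts 1/10 s, in which the tool goes at most 50 mm and 8.59 degrees, less where a joint would pass 70% of its speed; a pose out of reach is approached as far as the arm can. A call with a number of a shift or a turn outside -1 to 1 is refused whole. A call with a gripper value outside its range is refused whole. The fingers move at their own pace and stop on an object; "force" is the grip in N (left out, the last holds). Time passes only in rows, so rows that repeat a pose let the fingers close. It gives the time, the measured TCP pose, the force, the opening and the grip force at its end, in the units of the state.
- sensors.get_obs(): the state, without advancing time (a new reading comes with each control period).
- imaging.camera(name): name is "scene" or "top" or "wrist"; returns (picture, depth): 400x640x3 uint8, red, green, blue; 400x640 float32, m along the optical axis (not along the pixel's ray), 0 where there is no reading.
- imaging.get_calibration(name): a dict with "intrinsics" (3x3 intrinsics, pixels), "world_from_camera" (4x4, takes a point from camera to world coordinates). Camera axes: x right, y down, z forward; pixel columns grow to the right and rows downward; lengths in m; the calibration is good to about 2 mm. A picture is of the moment at which its call begins: read the wrist's pose just before it. get_calibration takes no time and is no camera call; for the wrist camera it gives the pose at the moment of the call.
- bot.job_done(): hands the job in; it is judged then, once.
The state is a dict: "time": time; "q": joint angles; "qd": joint speeds; "joint_efforts": joint torques, N m; "ee_pos": TCP position; "tcp_rot": TCP orientation; "wrist_force": force on the tool from outside, world axes, zero at the start; "torque": the same for the moment, N m; "opening": finger opening in m; "grasp_force": force on a finger pad.
Only numpy, scipy, OpenCV 4.12 (cv2) and the standard library are available. Lean on these libraries where they do the work, as an engineer would, in place of code of your own. Each camera call takes 0.05 s, during which the arm holds its last target. There are 200 camera calls.

### The job

Bring the blister pack carrier to the pack reader and push it, nose first and flat on the slide plate, under the low head until it rests fully home against the stop hidden inside. Push gently: the stop is only friction-clamped and must not be shoved off its setting, and the carrier must not be rammed or jammed. Then press the read button on top of the head all the way down, and leave the carrier home and let go, with everything else on the bench undisturbed.

Things in the scene. Friction and masses are not known exactly. Their poses are not given: they have to be found in the camera images.
- carrier: The blister pack carrier: a loose flat grey plastic tray with white tablets in it, 140 (x) x 60 (y) x 14 mm high, 0.2 to 0.4 kg. Origin: centre of its underside; x points to its nose, z up. It lies flat on the bench left or right of the reader (the steel counting dish is on the other side).
- carrier_tab (a point): The centre of the top of the carrier's upright grip tab near its rear end. The tab is 26 (along the carrier) x 12 mm (across), centred 50 mm behind the carrier's origin; this point is 54 mm above the carrier's underside, 40 mm above the tray's rim.
- carrier_nose (a point): The middle of the carrier's nose end face, 70 mm ahead of its origin and 7 mm above its underside.
- reader: The pack reader, fixed to the bench: a steel slide plate with a white head bridging its far end. Origin: on the bench under the middle of the tunnel's mouth; x points into the tunnel, away from the robot, z up. The plate is 130 mm wide, its top 6 mm above the bench, from x = -170 to +105 mm. The head is 105 (x) x 130 (y) mm, from the mouth on, its top 72 mm above the bench.
- mouth (a point): The middle of the tunnel's mouth, 14 mm above the bench. The tunnel is 64 mm wide, its roof 22 mm above the bench (16 mm above the plate), closed at the far end. Two low flares (top 18 mm above the bench) widen it to about 82 mm at 34 mm before the mouth. Out of sight inside is a stop with a flat face across the tunnel, set anywhere from 40 to 80 mm beyond the mouth: it must be felt.
- plate_entry (a point): The middle of the slide plate's top at its near end, 170 mm before the mouth, 6 mm above the bench. The carrier slides on this plate with about 1 to 4 N of friction (more if pressed down). The hidden stop is held by a friction clamp that gives way at about 9 N; a push of 3 to 6 N beyond the sliding friction is enough to feel it and is safe.
- read_button_top (a point): The centre of the top of the read button, a round black button 26 mm across in a grey housing on top of the reader's head, 45 mm beyond the mouth and 30 mm to the right (reader y = -30 mm).
- read_button (a joint): How far the read button is pressed, in m: 0 up, 0.006 fully down (about 5 N); it springs back.
- count_dish: shallow open steel counting dish, 110 x 70 x 22 mm, no tab; a bystander; origin: centre of its underside
- carton_a: paper medicine carton lying flat, 120 x 60 x 35 mm; a bystander; origin: centre of its underside
- carton_b: paper medicine carton, 100 x 55 x 50 mm; a bystander; origin: centre of its underside
- jar_a: small capped jar, 36 mm across, 50 mm high; a bystander; origin: centre of its underside
- jar_b: small capped jar, 40 mm across, 60 mm high; a bystander; origin: centre of its underside
- jar_c: small capped jar, 40 mm across, 45 mm high, nearest the robot; a bystander; origin: centre of its underside
- jar_d: small capped jar, 40 mm across, 60 mm high, far left; a bystander; origin: centre of its underside

How it is judged (in metres and radians):
On the way, in this order (a step that is already met when the one before it is completed fails the run):
1. the carrier lies flat under the head, its nose within 2.5 mm of the stop (x of stop_c0 in the frame of carrier between 0.074 and 0.0785 m and x of carrier_nose in the frame of reader above 0.03 m and angle between the x axis of carrier and the x axis of reader, either way round below 0.1 rad and z of carrier in the frame of reader below 0.0085 m and angle between carrier's own z axis and vertical below 0.04 rad), for 0.3 s.
2. the read button is pressed down at least 4.5 mm (value of joint read_button above 0.0045 m), for 0.05 s.
At the end, for the whole second after the job is handed in: The carrier lies flat on the slide plate under the head, lined up with the tunnel, its nose within 2.5 mm of the stop, at rest and let go; the read button has been pressed and is up again (all of step 1 and linear speed of carrier below 0.01 m/s and value of joint read_button below 0.002 m); the robot touches nothing.
It fails at once if the stop is shoved more than 2 mm off its setting (distance of stop_c0 from where it was at the start of the episode above 0.002 m).
It fails at once if the carrier is rammed or jammed against the reader with more than 35 N while its nose is between the flares or under the head (contact force between carrier and reader above 35 N and x of carrier_nose in the frame of reader above -0.025 m and z of carrier in the frame of reader above 0.004 m).
It fails at once if the read button is pressed before the carrier is home (value of joint read_button above 0.003 m and not (x of stop_c0 in the frame of carrier between 0.074 and 0.0785 m and x of carrier_nose in the frame of reader above 0.03 m and angle between the x axis of carrier and the x axis of reader, either way round below 0.1 rad and z of carrier in the frame of reader below 0.0085 m and angle between carrier's own z axis and vertical below 0.04 rad)).
It fails at once if a bystander is moved more than 20 mm (distance of any of count_dish, carton_a, carton_b, jar_a, jar_b, jar_c, jar_d from where it was at the start of the episode above 0.02 m).
It also fails if it takes over 56 s, if anything falls off the work surface, if the arm or the gripper's body presses on something with over 40 N, if the wrist force passes 120 N, or if a joint passes its speed limit or range.

## Working session

There is one attempt and no reset: what is moved stays moved. The work goes in short steps, Python scripts to look and compute and a tool call to move; the robot and the scene stay as the last step left them, time stands still between calls to the robot, and variables do not carry over. Pictures are saved under pics/ and viewed, at most 10 in all, crops included, and the job is handed in when it is done.

Besides the shell and the picture viewer there is one more tool, called as a command line: name --argument value ..., lists and objects as JSON in quotes. apply_moves: Moves the arm, as the interface text tells. Its arguments: {"type":"object","properties":{"rows":{"type":"array"},"force":{"type":"number"}},"required":["rows"]}

```bash
mkdir -p pics; ls
python3 - <<'E'
from workcell import sensors, imaging, bot
import cv2,numpy as np
for n in ("top","scene"):
    p,d=imaging.camera(n); c=imaging.get_calibration(n)
    np.savez(f"{n}.npz",p=p,d=d,K=c["intrinsics"],T=c["world_from_camera"])
    cv2.imwrite(f"pics/{n}.png",p[:,:,::-1]); print(n,np.round(c["world_from_camera"],3).tolist(),c["intrinsics"][0][0])
print(sensors.get_obs())
E
```

```text
pics
top [[-0.021, -0.993, 0.12, 0.422], [-0.999, 0.017, -0.034, 0.053], [0.031, -0.121, -0.992, 1.045], [0.0, 0.0, 0.0, 1.0]] 376.6916161729824
scene [[0.666, 0.53, -0.526, 1.04], [0.746, -0.474, 0.467, -0.376], [-0.002, -0.703, -0.711, 0.754], [0.0, 0.0, 0.0, 1.0]] 379.603217585178
{'time': 0.1, 'q': array([-6.94976399e+01,  5.00789025e+00,  1.00379084e+01,  9.50986479e+01,
       -1.35128165e-03,  9.00010615e+01]), 'qd': array([ 0.03711649, -0.10470138,  0.14931276,  0.03650932, -0.01681618,
        0.03125316]), 'joint_efforts': array([-1.24049908e-03, -5.21562517e+01,  4.65651977e+01,  1.59631530e-02,
       -7.40584665e-05, -1.68068345e-05]), 'ee_pos': array([ 0.19258904, -0.51505242,  0.30324474]), 'tcp_rot': array([-1.79931370e+02,  1.35255222e-03,  2.05013002e+01]), 'wrist_force': array([-0.14858678, -0.62458726,  0.25071753]), 'torque': array([-0.00554676, -0.00367956,  0.07387022]), 'grasp_force': 0.0, 'opening': 0.08556676207109402}
```

View pics/top.png

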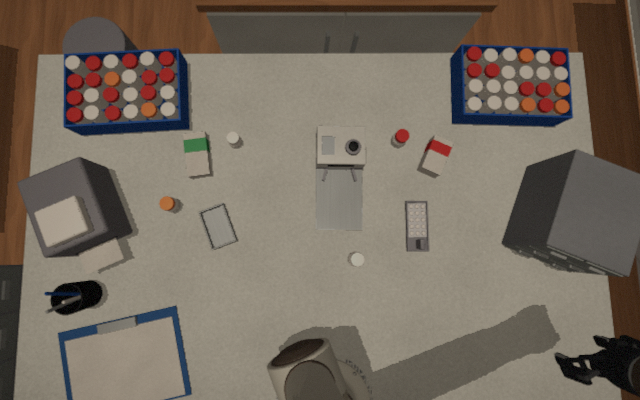

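View pics/scene.png

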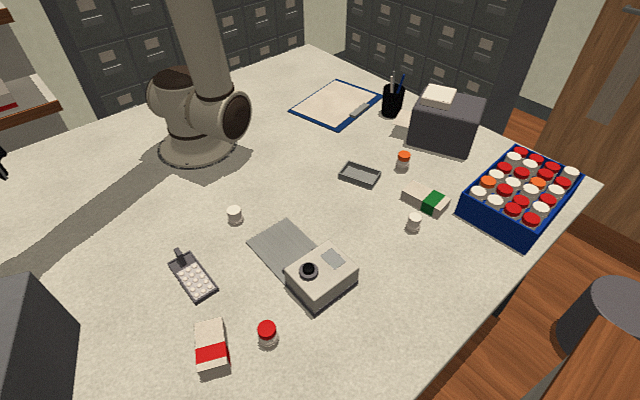

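The top view shows the carrier at about (417,226) with its tab at (418,243) and its nose pointing up. The reader head is at (341,146), the plate runs down to (340,229), and the button is at (353,146). The scene view agrees. Next I'll measure.

```bash
cat > h.py <<'E'
import numpy as np,cv2
def ray(K,T,uv,z):
    uv=np.atleast_2d(np.asarray(uv,float)); r=np.c_[uv,np.ones(len(uv))]@np.linalg.inv(K).T@T[:3,:3].T
    return T[:3,3]+r*((z-T[2,3])/r[:,2])[:,None]
E
python3 - <<'E'
from h import *
f=np.load("top.npz");p,d,K,T=f["p"],f["d"],f["K"],f["T"]
g=p.astype(int).sum(2)/3
def hts(x0,x1,y0,y1):
    v,u=np.mgrid[y0:y1,x0:x1];r=np.stack([u,v,np.ones_like(u)],-1)@np.linalg.inv(K).T
    return (r*d[y0:y1,x0:x1,None])@T[:3,:3].T+T[:3,3]
sat=p.max(2).astype(int)-p.min(2)
def blob(x0,x1,y0,y1,m,z,name):
    m=m[y0:y1,x0:x1].astype(np.uint8)
    c=max(cv2.findContours(m,0,2)[0],key=cv2.contourArea)
    b=cv2.boxPoints(cv2.minAreaRect(c))+[x0,y0]
    w=ray(K,T,b,z);print(name,b.round(1).tolist(),w[:,:2].round(4).tolist(),w.mean(0).round(4),cv2.contourArea(c))
P=hts(0,640,0,400)
print("bench z",np.median(P[180:230,270:300,2]),"plate",np.median(P[185:225,322:358,2]),"head",np.median(P[133:140,322:336,2]))
blob(395,440,195,255,P[:,:,2]>0.0075,0.014,"carrier depth")
blob(395,440,195,255,g<105,0.014,"carrier dark")
blob(395,440,195,260,P[:,:,2]>0.035,0.054,"tab")
blob(310,372,120,172,P[:,:,2]>0.05,0.072,"head")
blob(310,372,180,236,(P[:,:,2]>0.003),0.006,"plate depth")
blob(343,364,136,158,g<60,0.08,"button")
print(P[140:152,347:360,2].max())
for x in (318,340,362): print(x,g[222:236,x].astype(int))
print(g[205,310:370].astype(int)); print(g[226,398:436].astype(int))
big=cv2.resize(p[115:260,305:445],None,fx=4,fy=4,interpolation=2);cv2.imwrite("pics/crop.png",big[:,:,::-1])
E
```

```text
bench z 0.00016853019887652643 plate 0.006150339151959949 head 0.07232741079627769
carrier depth [[406.0, 201.0], [429.0, 201.0], [429.0, 251.0], [406.0, 251.0]] [[0.5288, -0.2395], [0.5277, -0.304], [0.3902, -0.2959], [0.3916, -0.2325]] [ 0.4596 -0.268   0.014 ] 1064.0
carrier dark [[404.4, 201.0], [426.6, 200.3], [428.2, 250.3], [406.0, 251.0]] [[0.5288, -0.2351], [0.5297, -0.2972], [0.3921, -0.2937], [0.3915, -0.2326]] [ 0.4606 -0.2647  0.014 ] 1041.5
tab [[417.8, 240.2], [423.9, 239.4], [425.0, 248.0], [418.8, 248.8]] [[0.4204, -0.2541], [0.422, -0.2706], [0.3995, -0.2722], [0.3978, -0.2557]] [ 0.4099 -0.2632  0.054 ] 41.5
head [[316.0, 126.0], [365.0, 126.0], [365.0, 166.0], [316.0, 166.0]] [[0.7278, 0.0084], [0.7263, -0.1228], [0.6175, -0.1187], [0.6194, 0.0108]] [ 0.6728 -0.0556  0.072 ] 1878.5
plate depth [[315.0, 180.0], [366.0, 180.0], [366.0, 230.0], [315.0, 230.0]] [[0.5931, 0.0116], [0.5909, -0.1316], [0.4511, -0.1263], [0.4539, 0.0146]] [ 0.5223 -0.058   0.006 ] 2263.0
button [[349.0, 141.0], [357.0, 141.0], [357.0, 150.0], [349.0, 150.0]] [[0.6836, -0.0774], [0.6833, -0.0986], [0.659, -0.0977], [0.6593, -0.0766]] [ 0.6713 -0.0876  0.08  ] 61.0
1.044555110337298
318 [133 135 135 137 137 138 139 145 138 138 138 134 138 138]
340 [127 128 127 128 130 130 131 136 139 137 135 133 138 137]
362 [137 137 139 139 135 138 140 140 131 139 139 140 139 139]
[139 138 138 138 139 136 134 133 132 132 133 130 131 129 131 129 129 131
 132 130 128 129 132 127 128 129 129 126 128 127 125 128 126 126 127 127
 127 125 127 130 126 126 124 123 124 124 126 127 126 127 125 123 129 145
 144 143 142 139 139 138]
[137 139 140 141 140 140 140 118  60  98 123 141 150 159 156 152 143 144
 154 159 155 149 144 139 154 158 151 133 109  82 117 140 142 139 139 137
 137 136]
```

View pics/crop.png

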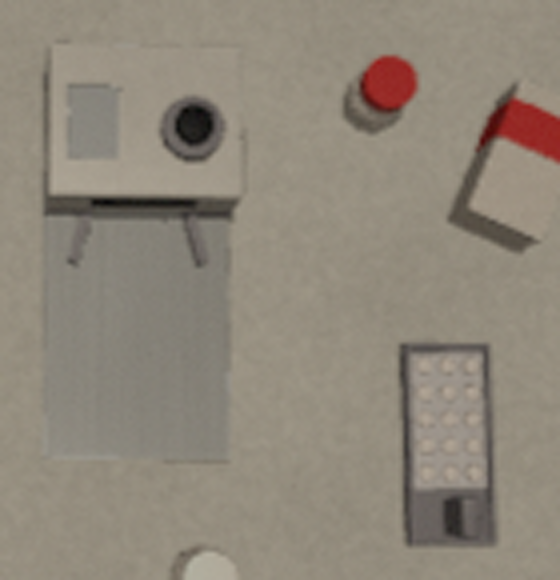

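The crop shows the carrier lying nose-up and lined up with the reader to within about 1–2°. The tab is at crop (462,515), the mouth edge at y≈205 and the flares at (80,240) and (195,240). I'll move above the tab and check from there.

apply_moves --rows '[[[0.5, -0.27, 0], [0, 0, 0], 1], [[0.97, -0.53, 0], [0, 0, 0], 1], [[0.97, -0.53, 0], [0, 0, 0], 1]]'

```text
time: 0.4
ee_pos: [0.2668, -0.4288, 0.3039]
tcp_rot: [-180.0, -0.0, 20.6]
wrist_force: [0.3, -0.6, 0.2]
opening: 0.0853
grasp_force: 0.0
```

apply_moves --rows '[[[0.5, -0.27, 0.1], [0, 0, 0], 1], [[0.97, -0.53, 0.2], [0, 0, 0], 1], [[0.97, -0.53, 0.2], [0, 0, 0], 1]]'

```text
time: 0.7
ee_pos: [0.3389, -0.3452, 0.2829]
tcp_rot: [-179.9, -0.0, 20.7]
wrist_force: [-0.3, -0.6, -0.6]
opening: 0.0855
grasp_force: 0.0
```

apply_moves --rows '[[[0.5, -0.27, 0.1], [0, 0, 0.28], 1], [[0.97, -0.53, 0.2], [0, 0, 0.56], 1], [[0.97, -0.53, 0.2], [0, 0, 0.72], 1], [[0.97, -0.53, 0.2], [0, 0, 0.72], 1], [[0.97, -0.53, 0.2], [0, 0, 0.72], 1]]'

```text
time: 1.2
ee_pos: [0.4095, -0.2645, 0.2637]
tcp_rot: [180.0, 0.0, -0.9]
wrist_force: [-1.0, -0.9, -0.1]
opening: 0.0856
grasp_force: 0.0
```

Run:
```python
from workcell import sensors, imaging
import cv2,numpy as np
o=sensors.get_obs();c=imaging.get_calibration("wrist");p,d=imaging.camera("wrist")
np.savez("w1.npz",p=p,d=d,K=c["intrinsics"],T=c["world_from_camera"])
cv2.imwrite("pics/w1.png",p[:,:,::-1]);print({k:np.round(o[k],4) for k in("time","ee_pos","tcp_rot","wrist_force","q")},np.round(c["world_from_camera"],3).tolist())
```

```text
{'time': np.float64(1.2), 'ee_pos': array([ 0.4095, -0.2645,  0.2637]), 'tcp_rot': array([ 1.799957e+02,  3.830000e-02, -9.338000e-01]), 'wrist_force': array([-1.0178, -0.8628, -0.0627]), 'q': array([-3.284940e+01, -4.199900e+00, -3.608800e+00,  9.062130e+01,
       -2.390000e-02,  1.480843e+02])} [[-0.015, -0.962, -0.272, 0.479], [-1.0, 0.015, 0.004, -0.266], [0.0, 0.272, -0.962, 0.333], [0.0, 0.0, 0.0, 1.0]]
```

View pics/w1.png

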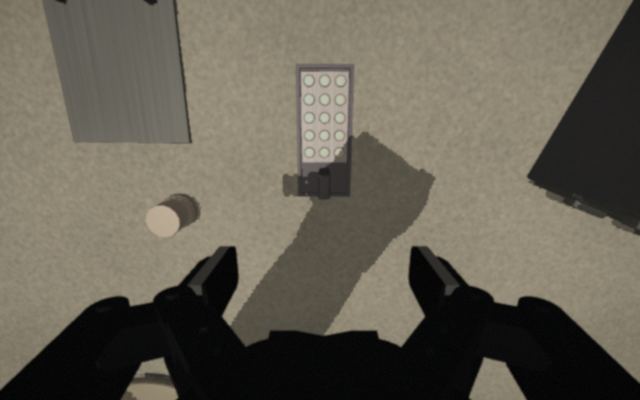

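The wrist view shows the carrier with its nose at (325,66), rear at (324,195) and tab at (324,183). The plate corners are at (75,142) and (190,142).

Run:
```python
from h import *
f=np.load("w1.npz");p,d,K,T=f["p"],f["d"],f["K"],f["T"]
print(K.round(1).tolist())
g=p.astype(int).sum(2)//3
v,u=np.mgrid[0:400,0:640];r=np.stack([u,v,np.ones_like(u)],-1)@np.linalg.inv(K).T
P=(r*d[...,None])@T[:3,:3].T+T[:3,3]
for nm,lo,hi in(("tray",.008,.022),("tab",.04,.065)):
    m=np.zeros((400,640),np.uint8);s=np.s_[40:215,280:365];m[s]=((P[s][...,2]>lo)&(P[s][...,2]<hi))
    q=P[m>0]; b=cv2.minAreaRect(q[:,:2].astype(np.float32)); print(nm,len(q),np.round(b[0],4),np.round(b[1],4),b[2],q[:,2].max(), np.median(q,0).round(4))
print(ray(K,T,[[297,66],[353,66],[350,195],[298,195]],.014).round(4).tolist())
m=np.zeros((400,640),np.uint8);m[0:150,40:200]=(np.abs(P[0:150,40:200,2]-.006)<.0025);q=P[m>0]
print("plate",q.min(0),q.max(0)); 
# right edge of plate
e=[(np.where(np.diff(g[y,150:215])>12)[0]+150).tolist() for y in range(20,140,20)];print(e)
print("plate corners",ray(K,T,[[75,142],[190,142],[176,10],[46,10]],.006).round(4).tolist(), g[130:150,130].tolist())
```

```text
[[287.9, 0.0, 323.1], [0.0, 287.9, 200.1], [0.0, 0.0, 1.0]]
tray 7012 [ 0.4632 -0.2677] [0.0602 0.1398] 88.8603286743164 0.021881890875435683 [ 0.4726 -0.2679  0.0107]
tab 322 [ 0.4137 -0.2669] [0.0113 0.0255] 89.30258178710938 0.055465694135863164 [ 0.4146 -0.2665  0.0531]
[[0.5312, -0.2406, 0.014], [0.5303, -0.2976, 0.014], [0.3946, -0.296, 0.014], [0.3955, -0.2364, 0.014]]
plate [ 0.45522103 -0.12022009  0.00350184] [0.59665454 0.01349982 0.00846487]
[[176, 177], [179, 180], [181, 182], [183, 184, 185], [185, 186, 187], [188, 189]]
plate corners [[0.4583, 0.0109, 0.006], [0.4564, -0.1174, 0.006], [0.5854, -0.1217, 0.006], [0.5873, 0.0076, 0.006]] [102, 102, 103, 104, 102, 104, 105, 105, 107, 105, 106, 110, 118, 128, 130, 129, 127, 128, 129, 128]
```

apply_moves --rows '[[[0.04, 0.02, 0.4], [0, 0, 0], 1], [[0.04, 0.02, 0.8], [0, 0, 0], 1], [[0.04, 0.02, 1.0], [0, 0, 0], 1]]'

```text
time: 1.55
ee_pos: [0.4119, -0.2671, 0.1609]
tcp_rot: [-179.9, 0.2, -1.1]
wrist_force: [-0.2, 0.5, -0.3]
opening: 0.0856
grasp_force: 0.0
```

apply_moves --rows '[[[0, 0, 0.25], [0, 0, 0], 1], [[0, 0, 0.5], [0, 0, 0], 1], [[0, 0, 0.69], [0, 0, 0], 1], [[0, 0, 0.69], [0, 0, 0], 1], [[0, 0, 0.69], [0, 0, 0], 0.5], [[0, 0, 0.69], [0, 0, 0], 0.3], [[0, 0, 0.69], [0, 0, 0], 0.1], [[0, 0, 0.69], [0, 0, 0], 0], [[0, 0, 0.69], [0, 0, 0], 0], [[0, 0, 0.69], [0, 0, 0], 0], [[0, 0, 0.69], [0, 0, 0], 0], [[0, 0, 0.69], [0, 0, 0], 0]]' --force 50

```text
time: 2.75
ee_pos: [0.4137, -0.2665, 0.0955]
tcp_rot: [180.0, -0.0, -1.1]
wrist_force: [0.7, 0.4, 5.2]
opening: 0.0112
grasp_force: 50.2
```

apply_moves --rows '[[[0, 0, -0.1], [0, 0, 0], 0], [[0, 0, -0.25], [0, 0, 0], 0], [[0, 0, -0.4], [0, 0, 0], 0], [[0.05, -0.2, -0.4], [0, 0, 0], 0], [[0.1, -0.5, -0.4], [0, 0, 0], 0], [[0.15, -0.8, -0.4], [0, 0, 0], 0]]'

```text
time: 3.35
ee_pos: [0.4303, -0.1862, 0.1362]
tcp_rot: [180.0, -0.1, -1.2]
wrist_force: [0.9, -0.9, -3.5]
opening: 0.0112
grasp_force: 49.1
```

apply_moves --rows '[[[0.1, -0.3, 0], [0, 0, 0], 0], [[0.2, -0.6, 0], [0, 0, 0], 0], [[0.25, -0.9, 0], [0, 0, 0], 0], [[0.29, -1.0, 0], [0, 0, 0], 0]]'

```text
time: 3.75
ee_pos: [0.4614, -0.0852, 0.1361]
tcp_rot: [-180.0, -0.1, -1.0]
wrist_force: [1.1, -1.0, -3.5]
opening: 0.0116
grasp_force: 49.4
```

apply_moves --rows '[[[0, -0.2, 0], [0, 0, 0], 0], [[0, -0.34, 0], [0, 0, 0], 0], [[0, -0.34, 0], [0, 0, 0], 0], [[0, -0.34, 0], [0, 0, 0], 0]]'

```text
time: 4.15
ee_pos: [0.4616, -0.0535, 0.1352]
tcp_rot: [180.0, -0.0, -1.1]
wrist_force: [0.7, -0.4, -3.8]
opening: 0.0111
grasp_force: 49.4
```

Run:
```python
from workcell import sensors, imaging
import cv2,numpy as np
o=sensors.get_obs();c=imaging.get_calibration("wrist");p,d=imaging.camera("wrist")
np.savez("w2.npz",p=p,d=d,K=c["intrinsics"],T=c["world_from_camera"])
cv2.imwrite("pics/w2.png",p[:,:,::-1]);print({k:np.round(o[k],4) for k in("time","ee_pos","tcp_rot","wrist_force","torque")})
```

```text
{'time': np.float64(4.15), 'ee_pos': array([ 0.4616, -0.0535,  0.1352]), 'tcp_rot': array([ 1.799791e+02, -1.810000e-02, -1.073600e+00]), 'wrist_force': array([ 0.6664, -0.3953, -3.8497]), 'torque': array([-0.0229,  0.1428, -0.0079])}
```

View pics/w2.png

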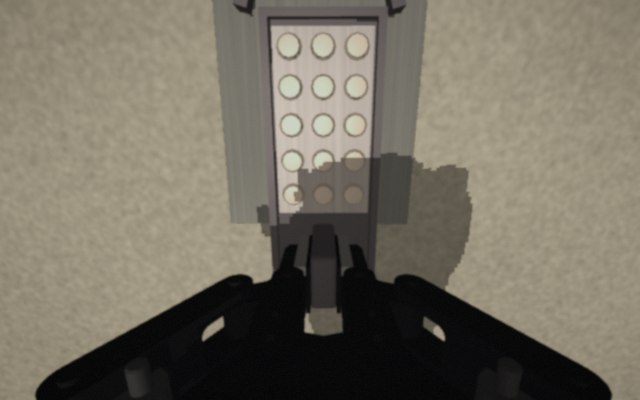

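The carrier hangs over the plate in the grip. Its nose edge is at row 12 (columns 261–385), the plate edges are at columns 231 and 408 on row 222, and the flare tips are at (245,5) and (397,5). Next I'll measure tilt and alignment.

Run:
```python
from h import *
f=np.load("w2.npz");p,d,K,T=f["p"],f["d"],f["K"],f["T"];g=p.astype(int).sum(2)//3
v,u=np.mgrid[0:400,0:640];r=np.stack([u,v,np.ones_like(u)],-1)@np.linalg.inv(K).T
P=(r*d[...,None])@T[:3,:3].T+T[:3,3]
s=np.s_[0:260,255:392];Q=P[s].reshape(-1,3);q=Q[(Q[:,2]>.03)&(Q[:,2]<.08)]
q=q[q[:,0]>.48]
b=cv2.minAreaRect(q[:,:2].astype(np.float32));print("tray",np.round(b[0],4),np.round(b[1],4),b[2],q[:,2].min(),q[:,2].max())
A=np.c_[q[:,:2],np.ones(len(q))];c=np.linalg.lstsq(A,q[:,2],rcond=None)[0];print("slope",c, "z at",c@[.51,-.054,1])
# plate edges by gradient, per row
def edge(y,x0,x1,sgn):
    dd=cv2.GaussianBlur(g[y-2:y+3].mean(0).astype(np.float32)[None],(7,1),1.2)[0]
    gr=np.gradient(dd)[x0:x1]*sgn; return x0+gr.argmax(),gr.max()
L=[];R=[]
for y in range(20,150,6):
    a,ga=edge(y,205,245,-1);b_,gb=edge(y,395,440,1)
    L.append(ray(K,T,[a,y],.006)[0]);R.append(ray(K,T,[b_,y],.006)[0])
L=np.array(L);R=np.array(R)
for n,E in(("L",L),("R",R)):
    l=cv2.fitLine(E[:,:2].astype(np.float32),cv2.DIST_HUBER,0,.01,.01).ravel();sl=l[1]/l[0];print(n,np.degrees(np.arctan(sl)),"y@.5",l[3]+sl*(.5-l[2]),E[:,1].round(4).tolist())
# tray sides at rim height: use depth edges
ys=range(30,230,8)
Lc=[];Rc=[]
for y in ys:
    x=np.where((P[y,250:400,2]>.045)&(P[y,250:400,2]<.08))[0]+250
    if len(x): Lc.append(P[y,x[0]]);Rc.append(P[y,x[-1]])
for E in(Lc,Rc):
    E=np.array(E);l=cv2.fitLine(E[:,:2].astype(np.float32),cv2.DIST_HUBER,0,.01,.01).ravel();sl=l[1]/l[0];print("tray side",np.degrees(np.arctan(sl)),l[3]+sl*(.5-l[2]))
```

```text
tray [ 0.5307 -0.0556] [0.0604 0.102 ] 89.21224212646484 0.04644122064849748 0.05509678185255387
slope [ 0.00215939 -0.00027336  0.04965345] z at 0.05076950001721005
L -1.3375974 y@.5 0.01250774 [0.0104, 0.0102, 0.0106, 0.0104, 0.0108, 0.0106, 0.011, 0.0107, 0.0111, 0.0109, 0.0113, 0.0111, 0.0115, 0.0113, 0.0117, 0.0115, 0.0119, 0.0117, 0.0121, 0.0119, 0.0123, 0.0121]
R -1.3803998 y@.5 -0.11685479 [-0.1187, -0.119, -0.1186, -0.1189, -0.1185, -0.1188, -0.1184, -0.1186, -0.1183, -0.1185, -0.1182, -0.1184, -0.118, -0.1177, -0.1179, -0.1175, -0.1178, -0.1174, -0.1177, -0.1173, -0.1169, -0.1172]
tray side -0.7692698 -0.025432462
tray side -0.8600235 -0.08490631
```

apply_moves --rows '[[[0, -0.034, 0.1], [0, 0, 0.018], 0], [[0, -0.034, 0.22], [0, 0, 0.018], 0], [[0, -0.034, 0.28], [0, 0, 0.018], 0], [[0, -0.034, 0.31], [0, 0, 0.018], 0], [[0, -0.034, 0.32], [0, 0, 0.018], 0], [[0, -0.034, 0.32], [0, 0, 0.018], 0]]'

```text
time: 4.8
ee_pos: [0.4616, -0.0499, 0.1029]
tcp_rot: [180.0, 0.0, -1.6]
wrist_force: [-0.4, -0.3, -3.6]
opening: 0.0118
grasp_force: 49.4
```

apply_moves --rows '[[[0, 0, 0.01], [0, 0, 0], 0], [[0, 0, 0.015], [0, 0, 0], 0], [[0, 0, 0.015], [0, 0, 0], 0]]'

```text
time: 5.1
ee_pos: [0.4618, -0.0499, 0.1016]
tcp_rot: [180.0, -0.0, -1.6]
wrist_force: [0.2, 0.1, -3.4]
opening: 0.0111
grasp_force: 49.5
```

Run:
```python
from workcell import sensors, imaging
import cv2
from h import *
o=sensors.get_obs();c=imaging.get_calibration("wrist");p,d=imaging.camera("wrist");K,T=c["intrinsics"],c["world_from_camera"]
cv2.imwrite("pics/w3.png",p[:,:,::-1]);print({k:np.round(o[k],4) for k in("time","ee_pos","tcp_rot","wrist_force","torque")})
v,u=np.mgrid[0:400,0:640];r=np.stack([u,v,np.ones_like(u)],-1)@np.linalg.inv(K).T
P=(r*d[...,None])@T[:3,:3].T+T[:3,3];g=p.astype(int).sum(2)//3
Lc=[];Rc=[];L=[];R=[]
for y in range(60,200,6):
    row=cv2.GaussianBlur(g[y-2:y+3].mean(0).astype(np.float32)[None],(7,1),1.2)[0];gr=np.gradient(row)
    L.append(ray(K,T,[205+(-gr[205:255]).argmax(),y],.006)[0]);R.append(ray(K,T,[385+gr[385:440].argmax(),y],.006)[0])
    x=np.where(P[y,250:400,2]>.0135)[0]+250
    if len(x): Lc.append(P[y,x[0]]);Rc.append(P[y,x[-1]])
for n,E in(("plL",L),("plR",R),("trL",Lc),("trR",Rc)):
    E=np.array(E);l=cv2.fitLine(E[:,:2].astype(np.float32),cv2.DIST_HUBER,0,.01,.01).ravel();sl=l[1]/l[0];print(n,np.degrees(np.arctan(sl)),"y@.55",l[3]+sl*(.55-l[2]))
```

```text
{'time': np.float64(5.1), 'ee_pos': array([ 0.4618, -0.0499,  0.1016]), 'tcp_rot': array([ 1.799983e+02, -3.010000e-02, -1.640400e+00]), 'wrist_force': array([ 0.1895,  0.0698, -3.4421]), 'torque': array([ 0.006 ,  0.0563, -0.0112])}
plL -2.0801272 y@.55 0.010664546
plR 30.392954 y@.55 -0.08917157
trL -1.1462634 y@.55 -0.023294115
trR -1.5688434 y@.55 -0.08293634
```

View pics/w3.png

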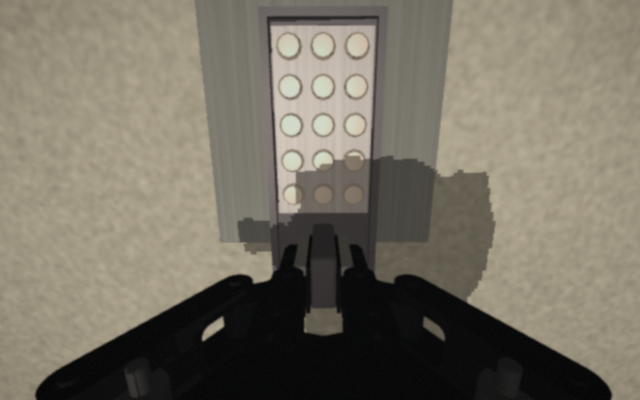

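The carrier is now just above the plate, with plate edges at columns 219 and 432 on row 240. My edge windows were wrong, so I'm redoing the edges from the saved picture.

Run:
```python
from workcell import imaging
import cv2
from h import *
c=imaging.get_calibration("wrist");K,T=c["intrinsics"],c["world_from_camera"]
g=cv2.imread("pics/w3.png").astype(int).sum(2)//3
L=[];R=[];A=[];B=[]
for y in range(20,150,5):
    gr=np.gradient(cv2.GaussianBlur(g[y-2:y+3].mean(0).astype(np.float32)[None],(7,1),1.2)[0])
    L.append(ray(K,T,[185+(-gr[185:235]).argmax(),y],.006)[0]);R.append(ray(K,T,[425+gr[425:465].argmax(),y],.006)[0])
    A.append(ray(K,T,[250+(-gr[250:268]).argmax(),y],.020)[0]);B.append(ray(K,T,[375+gr[375:395].argmax(),y],.020)[0])
for n,E in(("plL",L),("plR",R),("trL",A),("trR",B)):
    E=np.array(E);l=cv2.fitLine(E[:,:2].astype(np.float32),cv2.DIST_HUBER,0,.01,.01).ravel();sl=l[1]/l[0];print(n,np.degrees(np.arctan(sl)),"y@.55",l[3]+sl*(.55-l[2]))
```

```text
plL -1.4089224 y@.55 0.011198489
plR -1.6470063 y@.55 -0.11786134
trL -10.494893 y@.55 -0.024271939
trR -0.97141016 y@.55 -0.079373844
```

apply_moves --rows '[[[0.08, 0, 0], [0, 0, 0], 0], [[0.16, 0, 0], [0, 0, 0], 0], [[0.24, 0, 0], [0, 0, 0], 0], [[0.3, -0.001, 0], [0, 0, 0], 0], [[0.36, -0.001, 0], [0, 0, 0], 0], [[0.42, -0.001, 0], [0, 0, 0], 0], [[0.46, -0.001, 0], [0, 0, 0], 0], [[0.5, -0.001, 0], [0, 0, 0], 0], [[0.5, -0.001, 0], [0, 0, 0], 0]]'

```text
time: 6.05
ee_pos: [0.5124, -0.0513, 0.1015]
tcp_rot: [180.0, -0.1, -1.6]
wrist_force: [1.5, 0.1, -0.4]
opening: 0.0114
grasp_force: 50.0
```

Run:
```python
from workcell import sensors, imaging
import cv2
from h import *
o=sensors.get_obs();c=imaging.get_calibration("wrist");p,d=imaging.camera("wrist");K,T=c["intrinsics"],c["world_from_camera"]
cv2.imwrite("pics/w4.png",p[:,:,::-1]);print({k:np.round(o[k],4) for k in("time","ee_pos","tcp_rot","wrist_force","torque")})
```

```text
{'time': np.float64(6.05), 'ee_pos': array([ 0.5124, -0.0513,  0.1015]), 'tcp_rot': array([ 1.799973e+02, -6.150000e-02, -1.638700e+00]), 'wrist_force': array([ 1.5286,  0.1373, -0.3979]), 'torque': array([-0.0077, -0.2932,  0.0295])}
```

View pics/w4.png

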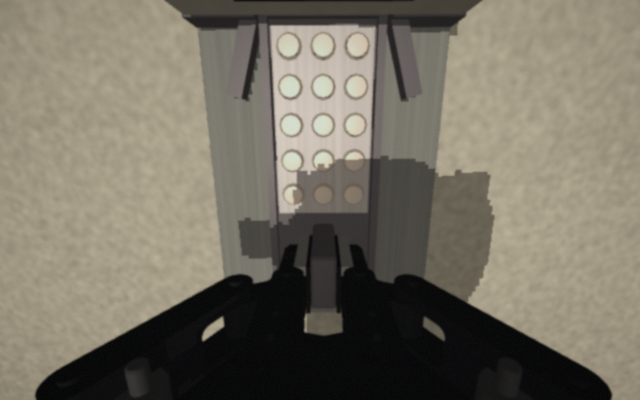

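The nose is entering the mouth, centred between the flares (flare ends at (258,20) and (390,20), tray sides at 265 and 378). Moving on to just short of the stop range.

apply_moves --rows '[[[0.05, 0, 0], [0, 0, 0], 0], [[0.1, 0, 0], [0, 0, 0], 0], [[0.15, 0, 0], [0, 0, 0], 0], [[0.2, 0, 0], [0, 0, 0], 0], [[0.25, 0, 0], [0, 0, 0], 0], [[0.25, 0, 0], [0, 0, 0], 0]]'

```text
time: 6.7
ee_pos: [0.5377, -0.052, 0.1015]
tcp_rot: [180.0, -0.1, -1.6]
wrist_force: [2.5, 0.3, 0.9]
opening: 0.0115
grasp_force: 50.2
```

Run:
```python
from workcell import sensors
import numpy as np
o=sensors.get_obs()
print({k:np.round(o[k],4) for k in("time","ee_pos","tcp_rot","wrist_force","torque")})
```

```text
{'time': np.float64(6.7), 'ee_pos': array([ 0.5377, -0.052 ,  0.1015]), 'tcp_rot': array([ 1.79998e+02, -8.03000e-02, -1.63780e+00]), 'wrist_force': array([2.5437, 0.3044, 0.9039]), 'torque': array([-0.0912, -0.3849, -0.0526])}
```

apply_moves --rows '[[[0.005, 0, -0.004], [0, 0, 0], 0], [[0.01, 0, -0.004], [0, 0, 0], 0], [[0.015, 0, -0.004], [0, 0, 0], 0], [[0.015, 0, -0.004], [0, 0, 0], 0]]'

```text
time: 7.1
ee_pos: [0.5378, -0.052, 0.1015]
tcp_rot: [-180.0, 0.0, -1.6]
wrist_force: [-0.8, -0.4, -1.7]
opening: 0.0109
grasp_force: 49.9
```

apply_moves --rows '[[[0.005, 0, 0], [0, 0, 0], 0], [[0.01, 0, 0], [0, 0, 0], 0], [[0.015, 0, 0], [0, 0, 0], 0], [[0.015, 0, 0], [0, 0, 0], 0]]'

```text
time: 7.5
ee_pos: [0.5396, -0.052, 0.1017]
tcp_rot: [-180.0, 0.0, -1.6]
wrist_force: [0.5, 1.0, -2.9]
opening: 0.0113
grasp_force: 49.7
```

apply_moves --rows '[[[0.01, 0, 0], [0, 0, 0], 0], [[0.02, 0, 0], [0, 0, 0], 0], [[0.02, 0, 0], [0, 0, 0], 0]]'

```text
time: 7.8
ee_pos: [0.5417, -0.0521, 0.1017]
tcp_rot: [-180.0, -0.0, -1.6]
wrist_force: [-0.1, -0.2, -3.4]
opening: 0.0114
grasp_force: 49.6
```

apply_moves --rows '[[[0.01, 0, 0], [0, 0, 0], 0], [[0.02, 0, 0], [0, 0, 0], 0], [[0.02, 0, 0], [0, 0, 0], 0]]'

```text
time: 8.1
ee_pos: [0.5437, -0.0521, 0.1017]
tcp_rot: [-180.0, -0.0, -1.6]
wrist_force: [-0.0, 0.4, -2.8]
opening: 0.0116
grasp_force: 49.6
```

apply_moves --rows '[[[0.01, 0, 0], [0, 0, 0], 0], [[0.015, 0, 0], [0, 0, 0], 0], [[0.015, 0, 0], [0, 0, 0], 0]]'

```text
time: 8.4
ee_pos: [0.5452, -0.0522, 0.1018]
tcp_rot: [180.0, -0.0, -1.6]
wrist_force: [-0.5, 0.5, -2.4]
opening: 0.0114
grasp_force: 49.6
```

apply_moves --rows '[[[0.01, 0, 0], [0, 0, 0], 0], [[0.015, 0, 0], [0, 0, 0], 0], [[0.015, 0, 0], [0, 0, 0], 0]]'

```text
time: 8.7
ee_pos: [0.5467, -0.0522, 0.1018]
tcp_rot: [180.0, -0.0, -1.6]
wrist_force: [1.3, -0.6, -3.5]
opening: 0.0114
grasp_force: 49.6
```

apply_moves --rows '[[[0.01, 0, 0], [0, 0, 0], 0], [[0.015, 0, 0], [0, 0, 0], 0], [[0.015, 0, 0], [0, 0, 0], 0]]'

```text
time: 9.0
ee_pos: [0.5482, -0.0523, 0.1018]
tcp_rot: [-180.0, -0.0, -1.6]
wrist_force: [0.2, -0.2, -3.0]
opening: 0.011
grasp_force: 49.6
```

apply_moves --rows '[[[0.01, 0, 0], [0, 0, 0], 0], [[0.015, 0, 0], [0, 0, 0], 0], [[0.015, 0, 0], [0, 0, 0], 0]]'

```text
time: 9.3
ee_pos: [0.5497, -0.0523, 0.1018]
tcp_rot: [180.0, -0.0, -1.6]
wrist_force: [-0.4, -1.0, -3.5]
opening: 0.0114
grasp_force: 49.6
```

apply_moves --rows '[[[0.01, 0, 0], [0, 0, 0], 0], [[0.015, 0, 0], [0, 0, 0], 0], [[0.015, 0, 0], [0, 0, 0], 0]]'

```text
time: 9.6
ee_pos: [0.5512, -0.0523, 0.1018]
tcp_rot: [-180.0, -0.0, -1.6]
wrist_force: [0.4, 0.9, -3.8]
opening: 0.0106
grasp_force: 49.6
```

apply_moves --rows '[[[0.01, 0, 0], [0, 0, 0], 0], [[0.015, 0, 0], [0, 0, 0], 0], [[0.015, 0, 0], [0, 0, 0], 0]]'

```text
time: 9.9
ee_pos: [0.5527, -0.0524, 0.1018]
tcp_rot: [180.0, -0.0, -1.6]
wrist_force: [0.5, 0.3, -3.5]
opening: 0.0115
grasp_force: 49.6
```

apply_moves --rows '[[[0.01, 0, 0], [0, 0, 0], 0], [[0.015, 0, 0], [0, 0, 0], 0], [[0.015, 0, 0], [0, 0, 0], 0]]'

```text
time: 10.2
ee_pos: [0.5542, -0.0524, 0.1018]
tcp_rot: [-180.0, -0.0, -1.6]
wrist_force: [0.1, 0.6, -4.1]
opening: 0.0114
grasp_force: 49.6
```

apply_moves --rows '[[[0.01, 0, 0], [0, 0, 0], 0], [[0.015, 0, 0], [0, 0, 0], 0], [[0.015, 0, 0], [0, 0, 0], 0]]'

```text
time: 10.5
ee_pos: [0.5557, -0.0525, 0.1018]
tcp_rot: [-180.0, -0.0, -1.6]
wrist_force: [-0.1, 0.8, -3.0]
opening: 0.0113
grasp_force: 49.6
```

apply_moves --rows '[[[0.01, 0, 0], [0, 0, 0], 0], [[0.015, 0, 0], [0, 0, 0], 0], [[0.015, 0, 0], [0, 0, 0], 0]]'

```text
time: 10.8
ee_pos: [0.5572, -0.0525, 0.1018]
tcp_rot: [-180.0, -0.0, -1.6]
wrist_force: [0.8, -0.1, -4.2]
opening: 0.0111
grasp_force: 49.6
```

apply_moves --rows '[[[0.01, 0, 0], [0, 0, 0], 0], [[0.015, 0, 0], [0, 0, 0], 0], [[0.015, 0, 0], [0, 0, 0], 0]]'

```text
time: 11.1
ee_pos: [0.5587, -0.0526, 0.1018]
tcp_rot: [-180.0, -0.0, -1.6]
wrist_force: [0.7, 0.3, -3.7]
opening: 0.0115
grasp_force: 49.6
```

apply_moves --rows '[[[0.01, 0, 0], [0, 0, 0], 0], [[0.015, 0, 0], [0, 0, 0], 0], [[0.015, 0, 0], [0, 0, 0], 0]]'

```text
time: 11.4
ee_pos: [0.5602, -0.0526, 0.1018]
tcp_rot: [180.0, -0.0, -1.6]
wrist_force: [0.5, 0.4, -2.7]
opening: 0.0115
grasp_force: 49.6
```

apply_moves --rows '[[[0.01, 0, 0], [0, 0, 0], 0], [[0.015, 0, 0], [0, 0, 0], 0], [[0.015, 0, 0], [0, 0, 0], 0]]'

```text
time: 11.7
ee_pos: [0.5617, -0.0526, 0.1018]
tcp_rot: [-180.0, -0.0, -1.6]
wrist_force: [0.9, 0.7, -2.9]
opening: 0.011
grasp_force: 49.6
```

apply_moves --rows '[[[0.01, 0, 0], [0, 0, 0], 0], [[0.015, 0, 0], [0, 0, 0], 0], [[0.015, 0, 0], [0, 0, 0], 0]]'

```text
time: 12.0
ee_pos: [0.5632, -0.0527, 0.1018]
tcp_rot: [180.0, -0.0, -1.6]
wrist_force: [0.3, -0.0, -3.9]
opening: 0.011
grasp_force: 49.6
```

apply_moves --rows '[[[0.01, 0, 0], [0, 0, 0], 0], [[0.015, 0, 0], [0, 0, 0], 0], [[0.015, 0, 0], [0, 0, 0], 0]]'

```text
time: 12.3
ee_pos: [0.5647, -0.0527, 0.1018]
tcp_rot: [180.0, -0.0, -1.6]
wrist_force: [-0.1, -0.1, -2.9]
opening: 0.0115
grasp_force: 49.6
```

apply_moves --rows '[[[0.01, 0, 0], [0, 0, 0], 0], [[0.015, 0, 0], [0, 0, 0], 0], [[0.015, 0, 0], [0, 0, 0], 0]]'

```text
time: 12.6
ee_pos: [0.5662, -0.0528, 0.1018]
tcp_rot: [-180.0, -0.0, -1.6]
wrist_force: [0.8, 0.3, -4.0]
opening: 0.0115
grasp_force: 49.6
```

apply_moves --rows '[[[0.01, 0, 0], [0, 0, 0], 0], [[0.015, 0, 0], [0, 0, 0], 0], [[0.015, 0, 0], [0, 0, 0], 0]]'

```text
time: 12.9
ee_pos: [0.5677, -0.0528, 0.1018]
tcp_rot: [-180.0, -0.0, -1.6]
wrist_force: [-0.1, 0.2, -2.9]
opening: 0.0112
grasp_force: 49.6
```

apply_moves --rows '[[[0.01, 0, 0], [0, 0, 0], 0], [[0.015, 0, 0], [0, 0, 0], 0], [[0.015, 0, 0], [0, 0, 0], 0]]'

```text
time: 13.2
ee_pos: [0.5692, -0.0529, 0.1018]
tcp_rot: [-180.0, -0.0, -1.6]
wrist_force: [-1.0, 0.4, -3.6]
opening: 0.0109
grasp_force: 49.6
```

apply_moves --rows '[[[0.01, 0, 0], [0, 0, 0], 0], [[0.015, 0, 0], [0, 0, 0], 0], [[0.015, 0, 0], [0, 0, 0], 0]]'

```text
time: 13.5
ee_pos: [0.5707, -0.0529, 0.1018]
tcp_rot: [-180.0, -0.0, -1.6]
wrist_force: [0.0, 0.3, -2.7]
opening: 0.0112
grasp_force: 49.6
```

apply_moves --rows '[[[0.01, 0, 0], [0, 0, 0], 0], [[0.015, 0, 0], [0, 0, 0], 0], [[0.015, 0, 0], [0, 0, 0], 0]]'

```text
time: 13.8
ee_pos: [0.5722, -0.053, 0.1018]
tcp_rot: [180.0, -0.0, -1.6]
wrist_force: [-0.1, 0.7, -3.5]
opening: 0.011
grasp_force: 49.6
```

apply_moves --rows '[[[0.01, 0, 0], [0, 0, 0], 0], [[0.015, 0, 0], [0, 0, 0], 0], [[0.015, 0, 0], [0, 0, 0], 0]]'

```text
time: 14.1
ee_pos: [0.5737, -0.053, 0.1018]
tcp_rot: [180.0, -0.0, -1.6]
wrist_force: [-0.5, -0.6, -3.1]
opening: 0.0114
grasp_force: 49.6
```

apply_moves --rows '[[[0.01, 0, 0], [0, 0, 0], 0], [[0.015, 0, 0], [0, 0, 0], 0], [[0.015, 0, 0], [0, 0, 0], 0]]'

```text
time: 14.4
ee_pos: [0.5752, -0.053, 0.1018]
tcp_rot: [-180.0, -0.0, -1.6]
wrist_force: [0.3, 0.1, -3.4]
opening: 0.0111
grasp_force: 49.6
```

apply_moves --rows '[[[0.01, 0, 0], [0, 0, 0], 0], [[0.015, 0, 0], [0, 0, 0], 0], [[0.015, 0, 0], [0, 0, 0], 0]]'

```text
time: 14.7
ee_pos: [0.5766, -0.0531, 0.1018]
tcp_rot: [180.0, 0.0, -1.6]
wrist_force: [-1.0, 0.1, -2.8]
opening: 0.0111
grasp_force: 49.6
```

apply_moves --rows '[[[0.004, 0, 0], [0, 0, 0], 0], [[0.007, 0, 0], [0, 0, 0], 0], [[0.007, 0, 0], [0, 0, 0], 0]]'

```text
time: 15.0
ee_pos: [0.5767, -0.0531, 0.1017]
tcp_rot: [-180.0, 0.1, -1.6]
wrist_force: [-5.4, 0.4, 0.6]
opening: 0.0112
grasp_force: 49.9
```

The stop is felt: about -5.4 N, with x stalled. I'll relax slightly, then release.

apply_moves --rows '[[[-0.003, 0, 0.002], [0, 0, 0], 0], [[-0.003, 0, 0.002], [0, 0, 0], 0], [[-0.003, 0, 0.002], [0, 0, 0], 0.2], [[-0.003, 0, 0.002], [0, 0, 0], 0.4], [[-0.003, 0, 0.002], [0, 0, 0], 0.6], [[-0.003, 0, 0.002], [0, 0, 0], 0.6], [[-0.003, 0, 0.002], [0, 0, 0], 0.6], [[-0.003, 0, 0.002], [0, 0, 0], 0.6]]' --force 20

```text
time: 15.8
ee_pos: [0.5771, -0.0531, 0.1016]
tcp_rot: [180.0, -0.0, -1.6]
wrist_force: [-0.7, -0.0, 0.7]
opening: 0.0513
grasp_force: 0.0
```

apply_moves --rows '[[[0, 0, -0.2], [0, 0, 0], 0.6], [[0, 0, -0.5], [0, 0, 0], 0.6], [[0, 0, -1.0], [0, 0, 0], 0.6], [[0, 0, -1.0], [0, 0, 0], 0.6]]'

```text
time: 16.2
ee_pos: [0.5789, -0.0532, 0.2086]
tcp_rot: [180.0, -0.5, -1.6]
wrist_force: [0.8, -0.3, -0.2]
opening: 0.0515
grasp_force: 0.0
```

Run:
```python
from workcell import sensors, imaging
import cv2
from h import *
o=sensors.get_obs();c=imaging.get_calibration("wrist");p,d=imaging.camera("wrist");K,T=c["intrinsics"],c["world_from_camera"]
cv2.imwrite("pics/w5.png",p[:,:,::-1]);print({k:np.round(o[k],4) for k in("time","ee_pos","tcp_rot","wrist_force")})
np.savez("w5.npz",p=p,d=d,K=K,T=T)
v,u=np.mgrid[0:400,0:640];r=np.stack([u,v,np.ones_like(u)],-1)@np.linalg.inv(K).T
P=(r*d[...,None])@T[:3,:3].T+T[:3,3]
for n,lo,hi in(("tab",.053,.066),("high",.074,.1)):
    m=(P[...,2]>lo)&(P[...,2]<hi)&(d>0)&(d<.5);
    if n=="tab": m&=(P[...,0]<.602)
    n_,lab,st,ce=cv2.connectedComponentsWithStats(m.astype(np.uint8))
    for i in range(1,n_):
        if st[i,4]>60: q=P[lab==i];b=cv2.minAreaRect(q[:,:2].astype(np.float32));print(n,st[i].tolist(),np.round(b[0],4),np.round(b[1],4),b[2],np.median(q[:,2]))
```

```text
{'time': np.float64(16.2), 'ee_pos': array([ 0.5789, -0.0532,  0.2086]), 'tcp_rot': array([179.9665,  -0.549 ,  -1.6382]), 'wrist_force': array([ 0.8482, -0.3151, -0.2492])}
tab [316, 198, 15, 32, 472] [ 0.5763 -0.0541] [0.0114 0.0258] 88.12544250488281 0.05905188723385063
high [337, 47, 67, 70, 3569] [ 0.6711 -0.0866] [0.0409 0.0409] 78.5130615234375 0.084075915576908
```

View pics/w5.png

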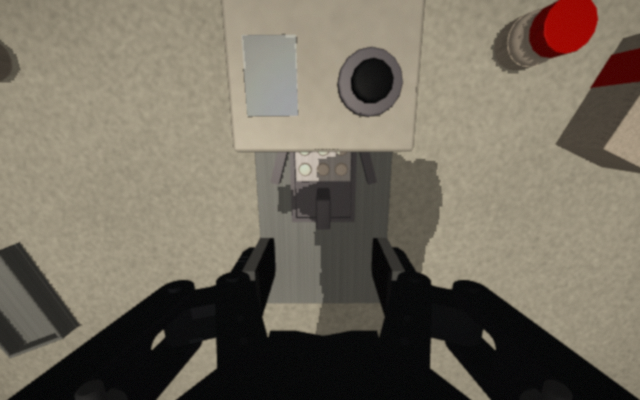

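The carrier sits under the head with its tab at (323,205), straight. The button is at (371,80) inside its grey housing. I'll get its height and position.

Run:
```python
from h import *
f=np.load("w5.npz");p,d,K,T=f["p"],f["d"],f["K"],f["T"];g=p.astype(int).sum(2)//3
v,u=np.mgrid[0:400,0:640];r=np.stack([u,v,np.ones_like(u)],-1)@np.linalg.inv(K).T
P=(r*d[...,None])@T[:3,:3].T+T[:3,3]
print("button z",np.median(P[74:88,364:378,2]),"ring",P[80,335:410:3,2].round(3).tolist())
m=np.zeros(g.shape,np.uint8);m[40:120,335:410]=g[40:120,335:410]<45
n,l,s,c=cv2.connectedComponentsWithStats(m);i=1+s[1:,4].argmax();print(s[i],c[i],ray(K,T,c[i],np.median(P[74:88,364:378,2])))
```

```text
button z 0.09335263961428629 ring [0.071, 0.082, 0.084, 0.084, 0.084, 0.083, 0.092, 0.094, 0.093, 0.093, 0.092, 0.094, 0.093, 0.093, 0.093, 0.093, 0.094, 0.094, 0.094, 0.093, 0.083, 0.083, 0.083, 0.071, 0.072]
[ 351   58   42   45 1469] [371.59632403  80.27229408] [[ 0.67108211 -0.08573213  0.09335264]]
```

apply_moves --rows '[[[0.3, 0.1, 0], [0, 0, 0], 0], [[0.6, 0.25, 0], [0, 0, 0], 0], [[0.9, 0.34, 0], [0, 0, 0], 0], [[0.92, 0.35, 0], [0, 0, 0], 0], [[0.92, 0.35, 0], [0, 0, 0], 0], [[0.92, 0.35, 0], [0, 0, 0], 0]]'

```text
time: 16.85
ee_pos: [0.6673, -0.0905, 0.201]
tcp_rot: [-180.0, 0.1, -1.6]
wrist_force: [0.0, 0.4, -0.5]
opening: 0.0001
grasp_force: 0.0
```

apply_moves --rows '[[[0.03, -0.035, 0.1], [0, 0, 0], 0], [[0.03, -0.035, 0.22], [0, 0, 0], 0], [[0.03, -0.035, 0.3], [0, 0, 0], 0], [[0.03, -0.035, 0.32], [0, 0, 0], 0], [[0.03, -0.035, 0.32], [0, 0, 0], 0]]'

```text
time: 17.35
ee_pos: [0.6707, -0.0872, 0.169]
tcp_rot: [-180.0, 0.1, -1.6]
wrist_force: [-0.7, 0.8, 0.2]
opening: 0.0
grasp_force: 0.0
```

apply_moves --rows '[[[0, 0, 0.03], [0, 0, 0], 0], [[0, 0, 0.06], [0, 0, 0], 0], [[0, 0, 0.085], [0, 0, 0], 0], [[0, 0, 0.085], [0, 0, 0], 0], [[0, 0, 0.085], [0, 0, 0], 0]]'

```text
time: 17.85
ee_pos: [0.6713, -0.0874, 0.1616]
tcp_rot: [180.0, -0.1, -1.6]
wrist_force: [0.5, -0.0, 3.8]
opening: 0.0001
grasp_force: 2.1
```

apply_moves --rows '[[[0, 0, 0.01], [0, 0, 0], 0], [[0, 0, 0.02], [0, 0, 0], 0], [[0, 0, 0.03], [0, 0, 0], 0], [[0, 0, 0.03], [0, 0, 0], 0], [[0, 0, 0.03], [0, 0, 0], 0]]'

```text
time: 18.35
ee_pos: [0.6713, -0.0874, 0.1605]
tcp_rot: [180.0, -0.1, -1.6]
wrist_force: [-3.9, 0.2, 17.2]
opening: -0.0002
grasp_force: 8.1
```

The button has bottomed out (17 N, no further travel). I'll retract and check the carrier.

apply_moves --rows '[[[0, 0, -0.05], [0, 0, 0], 0], [[0, 0, -0.3], [0, 0, 0], 0], [[-0.3, 0, -0.6], [0, 0, 0], 0.6], [[-0.6, -0.15, -0.6], [0, 0, 0], 0.6], [[-0.93, -0.33, -0.5], [0, 0, 0], 0.6], [[-0.93, -0.33, -0.5], [0, 0, 0], 0.6], [[-0.93, -0.33, -0.5], [0, 0, 0], 0.6]]'

```text
time: 19.05
ee_pos: [0.5785, -0.0514, 0.2078]
tcp_rot: [180.0, 0.0, -1.6]
wrist_force: [-0.1, -0.4, 0.1]
opening: 0.0513
grasp_force: 0.0
```

Run:
```python
from workcell import sensors, imaging
from h import *
o=sensors.get_obs();c=imaging.get_calibration("wrist");p,d=imaging.camera("wrist");K,T=c["intrinsics"],c["world_from_camera"]
print({k:np.round(o[k],4) for k in("time","ee_pos","tcp_rot","wrist_force")})
v,u=np.mgrid[0:400,0:640];r=np.stack([u,v,np.ones_like(u)],-1)@np.linalg.inv(K).T
P=(r*d[...,None])@T[:3,:3].T+T[:3,3]
for n,lo,hi in(("tab",.053,.066),("high",.074,.1),("btn",.089,.1)):
    m=(P[...,2]>lo)&(P[...,2]<hi)&(d>0)&(d<.5)
    if n=="tab": m&=(P[...,0]<.602)
    n_,lab,st,ce=cv2.connectedComponentsWithStats(m.astype(np.uint8))
    for i in range(1,n_):
        if st[i,4]>60: q=P[lab==i];b=cv2.minAreaRect(q[:,:2].astype(np.float32));print(n,st[i].tolist(),np.round(b[0],4),np.round(b[1],4),b[2],np.median(q[:,2]))
```

```text
{'time': np.float64(19.05), 'ee_pos': array([ 0.5785, -0.0514,  0.2078]), 'tcp_rot': array([ 1.799997e+02,  3.440000e-02, -1.604200e+00]), 'wrist_force': array([-0.0581, -0.3763,  0.1178])}
tab [319, 195, 15, 33, 477] [ 0.5764 -0.0545] [0.0114 0.0259] 88.41472625732422 0.05917502254503251
high [341, 43, 67, 72, 3682] [ 0.671  -0.0866] [0.0411 0.0409] 30.545772552490234 0.08412446234959624
btn [355, 54, 44, 46, 1526] [ 0.671  -0.0866] [0.0253 0.0248] 48.35413360595703 0.09323168612117695
```

```bash
python3 -c "
from workcell import bot
print(bot.job_done())"
```

```text
the job is handed in; nothing more can be done
None
```

I handed the job in: the carrier is home against the felt stop (about 5 N, under its 9 N limit), the read button was pressed until it bottomed and is up again, and the arm is clear with no bystander contact noticed (not re-measured); the judge's verdict was not shown.

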